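# Make up two gauge-fitting kits

### The job

Make up the two fitter's kits on the gauge table. In the large three-compartment tray put the long open-ended wrench in the long compartment, the white gauge face up in the wider of the two behind it, and the large cap nut dome up in the remaining one; in the small two-compartment tray put the short ring wrench in the wider compartment and the small cap nut dome up in the narrower. Lay each thing flat on its compartment's floor, setting it down rather than dropping it, and leave the mug and the oil can where they stand.

Things in the scene. Friction and masses are not known exactly. Their poses are not given: they have to be found in the camera images.
- large_tray: Fixed wooden tray, 165 (x) by 176 (y) mm; floor top at z 3, walls 3 thick, tops at z 9 mm. Origin: centre of underside; yaw within 0.3 rad. Compartments, inner limits in its frame: long one on robot's side (-x), x -79.5 to 0.5, y -85 to 85 (wrench lies along y); behind it the wider one, x 3.5 to 79.5, y -85 to 10 (gauge), and the smaller one, x 3.5 to 79.5, y 13 to 85 mm (large nut).
- small_tray: Fixed wooden tray, 143 (x) by 132 (y) mm; floor top at z 3, walls 3 thick, tops at z 9 mm. Origin: centre of underside; yaw within 0.3 rad. Two compartments, inner limits in its frame: the wider on the robot's side (-x), x -68.5 to 11.5, y -63 to 63 (short wrench, lying along y), and the narrower behind it, x 14.5 to 68.5, y -63 to 63 mm (small nut).
- long_wrench: Steel open-ended wrench, 150 mm long with a two-pronged jaw 34 mm wide at each end, 12 mm thick all over, lying flat on the table. Its shaft is 16 mm wide, from 50 mm before to 50 mm past the middle. Origin: middle of its underside, under its centre of mass; x runs along its length, z up; both ends are alike. About 0.22 kg.
- short_wrench: Steel ring wrench, 102 mm long with a hexagonal ring about 30 mm across at each end, 12 mm thick all over, lying flat on the table. Its shaft is 16 mm wide, from 22 mm before to 22 mm past the middle. Origin: middle of its underside, under its centre of mass; x runs along its length, z up; both ends are alike. About 0.13 kg.
- large_nut: Large copper cap nut standing dome up: a hexagon 40 mm across flats (46 over corners) and 26 mm high, with a dome of radius 17 mm on top, 42 mm high in all. Origin: centre of its underside; x and the directions every 60 degrees from it are square to a pair of flats. About 0.25 kg.
- small_nut: Small copper cap nut standing dome up: a hexagon 26 mm across flats (30 over corners) and 22 mm high, with a dome of radius 11 mm on top, 33 mm high in all. Origin: centre of its underside; x and the directions every 60 degrees from it are square to a pair of flats. About 0.09 kg.
- gauge: Round white enamel dial gauge lying on its back, face (brass rim, black needle) up: a plain upright cylinder 56 mm in diameter and 28 mm high, graspable across any diameter. Origin: centre of its underside, z up out of the face. About 0.28 kg.
- mug: Bystander, to be left alone: open steel mug, 76 mm in diameter, 85 mm high, with a handle at its side (+y). Origin: centre of its underside.
- oil_can: Bystander, to be left alone: green conical oil can, 72 mm in diameter at the foot, 110 mm high to the spout's tip. Origin: centre of its underside.
Mind the look-alikes: they are no part of the job. Leave any black, blue or turquoise look-alike of the short_wrench alone.

How it is judged:
By the outcome, as a careful person would: the job done as asked, in the order asked, and still so for the second after the job is handed in, with the robot touching nothing.
It also fails if it takes over 115 s, if anything falls off the work surface, if the arm or the gripper's body presses on something with over 40 N, if the wrist force passes 120 N, or if a joint passes its speed limit or range.

### The arm

A 7-joint arm with a two-finger parallel gripper is mounted at the origin on the work surface. World frame = base frame: x ahead of the robot, y to its left, z up, the work surface at z = 0. Lengths are in m, angles in rad, forces in N, time in s.
With the tool pointing down it reaches from about 0.4 to 0.875 m from the base axis. Payload 19.3 kg.
Tool frame: the origin (TCP) lies between the finger pads; the fingertips stand ctrl.tip_extent ahead of it and the grasp point (between the pads) lies 11 mm behind it (ctrl.tip_extent is the distance from the TCP to the fingertips, in m); z points along the fingers, y is the line along which they close (so a half turn about z gives the same grasp; the last joint's range is limited). The gripper opens to 85 mm and grips with 20 to 120 N. Pads are 22 mm wide; open, the fingers measure 114 mm over their backs; the gripper's body (76 mm by 85 mm) begins 54 mm behind the grasp point. The pads swing forward as they close: fully open they stand 13 mm farther back than shut.
Start: joints at [-1.27, 0.521, -0.036, 1.599, 0.021, 1.021, -0.113], TCP at [0.226, 0.583, 0.218] pointing down, gripper open.
Joint ranges: [-2.91, 2.91], [-0.3, 2.13], [-1.5, 1.42], [0.17, 2.43], [-1.26, 4.41], [0.16, 1.93], [-2.52, 2.52]. Speed limits (rad/s): [1.89, 1.89, 2.39, 2.39, 3.01, 3.01, 3.01].

### API

Orientations are given as a unit quaternion [w, x, y, z].
In Python, from bench import ctrl, vision gives the robot as it stands.
- The arm moves only by the shell command python3 -m pendant 'ROWS'. ROWS is JSON, a list that holds one entry, the list of rows, each a list of 7 numbers: the turn, a rotation vector about the tool's x, y, z as a fraction of full scale, then the shift along the tool's x, y, z as a fraction of full scale, then the closure, from 0 (fully open) to 1 (shut). A call has 1 to 20 rows; each row shifts and turns the commanded pose from where the row before left it, along the tool's axes as they then stand; what a row does not reach is not made up. Full scale, the value 1, is 50 mm for a shift and 4 degrees for a turn. A row lasts 1/8 s, in which the tool goes at most 62.5 mm and 10.7 degrees, less where a joint would pass 70% of its speed; a pose out of reach is approached as far as the arm can. A call with a number of a shift or a turn outside -1 to 1 is refused whole. A call with a gripper value outside its range is refused whole. The fingers move at their own pace and stop on an object; the grip force is fixed at half the most. Time passes only in rows, so rows that do not move let the fingers close. It gives the time, the measured TCP pose, the force, the opening and the grip force at its end, in the units of the state.
- ctrl.state(): the state, without advancing time (a new reading comes with each control period).
- vision.read_camera(name): name is "scene" or "top"; returns a dict with "pixels" (480x640x3 uint8, blue, green, red), "fx", "fy", "cx", "cy" (pixels), "world_from_camera" (4x4, takes a point from camera to world coordinates). Camera axes: x right, y up, looking along -z (the intrinsics and any distortion apply to the point x, -y, -z); pixel columns grow to the right and rows downward; lengths in m; the calibration is good to about 2 mm. A picture is of the moment at which its call begins. There is no depth.
- ctrl.job_done(): hands the job in; it is judged then, once.
Trained networks look in the newest picture that a camera, given by its name, has taken for a name from the list of things; names that differ only in an ending like _2 or _b are one class to them, and where a whole thing is asked for, a point or a joint stands for the part that bears it (a point fixed in the world has none). Each returns a list of dicts, best first, with "confidence" (0 to 1); they miss things now and then, are a little off and sometimes report something else, mostly with a low value. They report only what shows in the picture. A call takes as long as a camera call. They do not tell look-alikes from the thing itself.
- vision.recognise(camera, label): "location" ([row, column] in pixels, amid what is visible of it).
- vision.place_of(camera, label): "location" ([row, column] in pixels: a listed point, or the origin of a listed thing).
The state is a dict: "clock": time; "joints": joint angles; "joint_vel": joint speeds; "joint_torque": joint torques, N m; "tool_pos": TCP position; "ee_rot": TCP orientation; "wrist_force": force on the tool from outside, world axes, zero at the start; "torque": the same for the moment, N m; "opening": opening from 0.0 (shut) to 1.0 (fully open); "grip_force": force on a finger pad.
Only numpy, scipy, OpenCV 4.12 (cv2) and the standard library are available. Lean on these libraries where they do the work, as an engineer would, in place of code of your own. Each camera call takes 0.05 s, during which the arm holds its last target. There are 200 camera calls.

## Working session

There is one attempt and no reset: what is moved stays moved. The work goes in short steps, Python scripts to look and compute and a shell command to move; the robot and the scene stay as the last step left them, time stands still between calls to the robot, and variables do not carry over. Pictures are saved under pics/ and viewed, at most 14 in all, crops included, and the job is handed in when it is done.

```bash
ls; mkdir -p pics; cat > h.py <<'E'
import numpy as np, cv2
from bench import ctrl, vision
def pix2w(c,r,col,z):
    M=np.array(c["world_from_camera"]); 
    d=np.array([(col-c["cx"])/c["fx"],-(r-c["cy"])/c["fy"],-1]); d=M[:3,:3]@d; o=M[:3,3]
    return (o+d*(z-o[2])/d[2])
def w2pix(c,p):
    M=np.linalg.inv(np.array(c["world_from_camera"])); q=M[:3,:3]@np.array(p)+M[:3,3]
    return c["cy"]-c["fy"]*q[1]/-q[2], c["cx"]+c["fx"]*q[0]/-q[2]
E
python3 - <<'E'
from h import *
print(ctrl.state(), ctrl.tip_extent)
for n in("top","scene"):
    c=vision.read_camera(n); cv2.imwrite(f"pics/{n}0.png",c["pixels"]); print({k:v for k,v in c.items() if k!="pixels"})
    for l in "large_tray small_tray long_wrench short_wrench large_nut small_nut gauge mug oil_can".split():
        for d in vision.place_of(n,l)[:5]:
            r,k=d["location"]; print(n,l,round(d["confidence"],2),np.round([r,k]),pix2w(c,r,k,0.0)[:2].round(3))
E
```

```text
pics
{'clock': 0.0, 'joints': array([-1.27018793,  0.52198501, -0.03634703,  1.60000762,  0.02122798,
        1.02112411, -0.11276895]), 'joint_vel': array([-0.00075598, -0.00032938, -0.00106784,  0.00204501, -0.00066544,
        0.00184164, -0.00053781]), 'joint_torque': array([-2.26238262e-03, -9.27099752e+01,  1.97868124e+00, -3.69929087e+01,
        1.76414702e-02,  8.11348145e-03,  3.85943770e-05]), 'tool_pos': array([0.22638326, 0.58217294, 0.21754375]), 'ee_rot': array([-5.70716080e-05,  1.84317878e-01,  9.82866520e-01, -5.66214989e-04]), 'wrist_force': array([ 0.19695285,  0.29482265, -0.2767047 ]), 'torque': array([0.00038909, 0.00317568, 0.03136063]), 'grip_force': 0.0, 'opening': 1.0025187629418195} 0.008
{'fx': 613.342767804979, 'fy': 613.342767804979, 'cx': 317.817716814337, 'cy': 235.11308625168297, 'world_from_camera': array([[ 0.01197119,  0.9954908 , -0.09409973,  0.36655431],
       [-0.99980254,  0.01340931,  0.01466557, -0.06383889],
       [ 0.01586125,  0.09390559,  0.99545475,  1.60981792],
       [ 0.        ,  0.        ,  0.        ,  1.        ]])}
top larg
[... 699 characters left out ...]
0563 ,  0.6613253 ,  1.18139251],
       [ 0.97239628,  0.15970818, -0.170114  , -0.24188002],
       [ 0.0156818 ,  0.68267416,  0.73055463,  0.78372094],
       [ 0.        ,  0.        ,  0.        ,  1.        ]])}
scene small_tray 0.9 [264. 404.] [0.597 0.127]
scene short_wrench 0.86 [266. 138.] [ 0.466 -0.479]
scene short_wrench 0.82 [227. 202.] [ 0.37  -0.328]
scene short_wrench 0.78 [270. 182.] [ 0.5  -0.38]
scene short_wrench 0.59 [330.  88.] [ 0.621 -0.573]
scene large_nut 0.56 [214. 398.] [0.432 0.175]
scene small_nut 0.43 [225. 333.] [ 0.437 -0.002]
scene gauge 0.83 [233. 278.] [ 0.434 -0.145]
scene mug 0.89 [342. 162.] [ 0.681 -0.425]
scene oil_can 0.96 [282. 538.] [0.715 0.409]
```

```bash
python3 - <<'E'
import cv2
a=cv2.imread("pics/top0.png"); 
cv2.imwrite("pics/a.png",cv2.resize(a[140:320,100:340],(800,600),interpolation=cv2.INTER_CUBIC))
cv2.imwrite("pics/b.png",cv2.resize(a[140:320,300:540],(800,600),interpolation=cv2.INTER_CUBIC))
E
```

```text
(no output)
```

View pics/a.png

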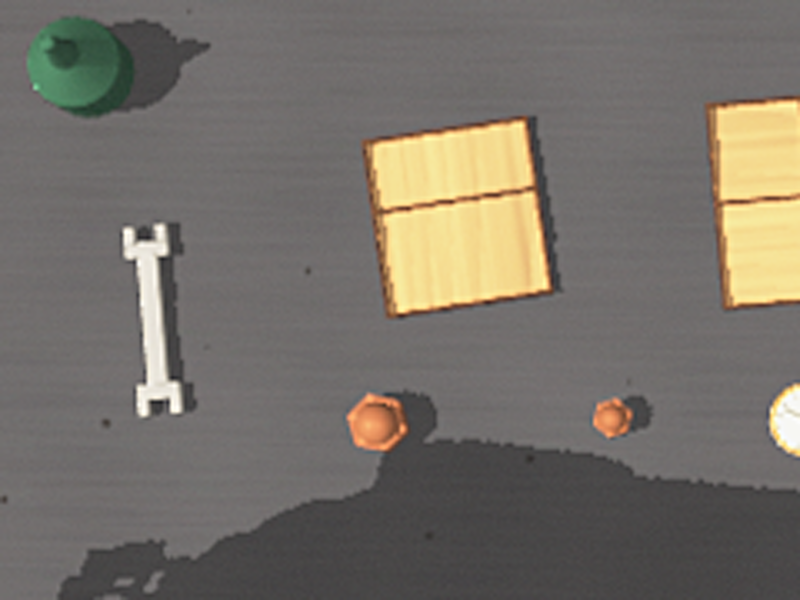

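View pics/b.png

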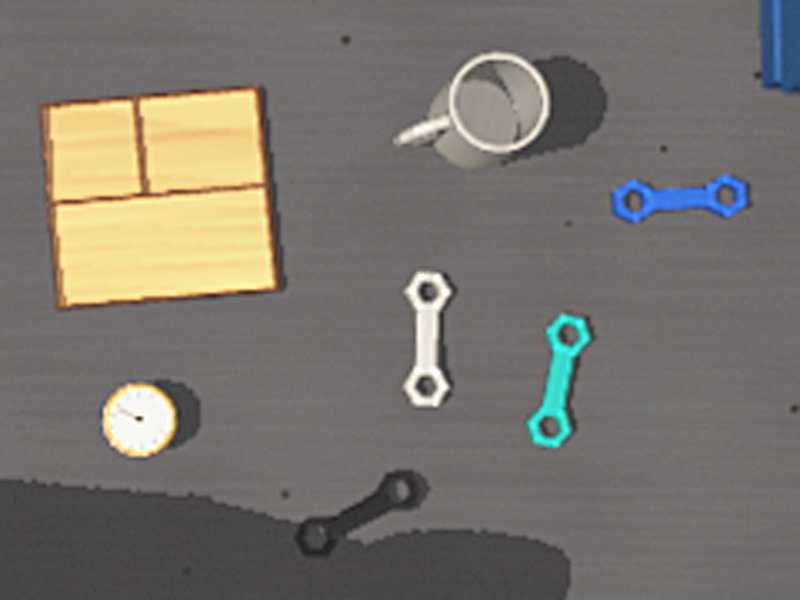

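```bash
cat > m.py <<'E'
from h import *
c=vision.read_camera("top"); im=c["pixels"]; hsv=cv2.cvtColor(im,cv2.COLOR_BGR2HSV)
H,S,V=[hsv[...,i].astype(int) for i in range(3)]
def comp(mask,r,k,R=30):
    n,l,st,ce=cv2.connectedComponentsWithStats(mask.astype(np.uint8))
    b=[(abs(ce[i][1]-r)+abs(ce[i][0]-k),i) for i in range(1,n) if st[i][4]>15]
    i=min(b)[1]; return np.argwhere(l==i)
def rep(name,mask,r,k,z,):
    p=comp(mask,r,k); w=np.array([pix2w(c,a,b,z)[:2] for a,b in p])
    (x,y),(s1,s2),an=cv2.minAreaRect((w*1000).astype(np.float32))
    print(name,len(p),"cen",(w.mean(0)*1000).round(1),"rect",np.round([x,y,s1,s2,an],1)); return w
if __name__=="__main__":
    white=(S<45)&(V>125); tan=(H>8)&(H<30)&(S>60)&(V>70); cop=(H<14)&(S>90)&(V>90)
    rep("long",white,233,147,.012); rep("short",white,242,425,.012)
    rep("gauge",(V>150),268,343,.028)
    rep("LT",tan,199,347,.009); rep("ST",tan,203,240,.009)
    for n,r,k,z in(("LN",265,216,.02),("SN",265,282,.018)):
        w=rep(n,cop,r,k,z); 
        # hexagon yaw: width vs direction
        print([(a,round(1000*np.ptp(w@[np.cos(np.radians(a)),np.sin(np.radians(a))]),1)) for a in range(0,180,10)])
E
python3 m.py
```

```text
long 469 cen [510.8 362.2] rect [509.9 362.  150.1  34.7   7. ]
short 328 cen [ 506.4 -375.4] rect [ 506.1 -375.2   34.3  105.5   89.8]
gauge 384 cen [ 438.1 -148.7] rect [ 438.2 -149.2   54.2   54.2    0.6]
LT 4062 cen [ 615.7 -163.3] rect [ 615.5 -163.1  166.3  176.6    5.7]
ST 2671 cen [595.5 126.9] rect [595.4 127.1 143.7 132.1   9.6]
LN 234 cen [431.7 182.4] rect [431.8 182.7  42.3  45.3  46.2]
[(0, np.float64(43.8)), (10, np.float64(45.9)), (20, np.float64(46.8)), (30, np.float64(46.2)), (40, np.float64(44.2)), (50, np.float64(43.7)), (60, np.float64(46.7)), (70, np.float64(48.2)), (80, np.float64(48.2)), (90, np.float64(46.8)), (100, np.float64(44.7)), (110, np.float64(43.0)), (120, np.float64(45.0)), (130, np.float64(45.6)), (140, np.float64(45.3)), (150, np.float64(44.4)), (160, np.float64(43.3)), (170, np.float64(41.9))]
SN 105 cen [438.3   1.2] rect [438.6   1.4  29.4  27.4  45.8]
[(0, np.float64(28.6)), (10, np.float64(28.6)), (20, np.float64(27.9)), (30, np.float64(28.3)), (40, np.float64(29.2)), (50, np.float64(29.6)), (60, np.float64(29.4)), (70, np.float64(28.3)), (80, np.float64(28.5)), (90, np.float64(28.5)), (100, np.float64(29.8)), (110, np.float64(30.3)), (120, np.float64(29.9)), (130, np.float64(28.6)), (140, np.float64(28.0)), (150, np.float64(28.8)), (160, np.float64(29.4)), (170, np.float64(29.4))]
```

```bash
cat > g.py <<'E'
# usage: g.py x y z t : remaining distance in tool units (mm/50, deg/4), before turn and after turn
import sys; from h import *
from scipy.spatial.transform import Rotation as R
s=ctrl.state(); p=s["tool_pos"]*1000; q=s["ee_rot"]; M=R.from_quat([q[1],q[2],q[3],q[0]]).as_matrix()
t=np.degrees(np.arctan2(M[1,1],M[0,1])); print("t",s["clock"].round(2),"pos",p.round(1),"yaw",t.round(1),"tilt",np.round(M[:2,2],3),"F",s["wrist_force"].round(1),"open",round(s["opening"],3),"grip",round(s["grip_force"],1),"j7",s["joints"][6].round(2))
if len(sys.argv)>4:
    x,y,z,T=map(float,sys.argv[1:]); d=np.array([x,y])-p[:2]
    f=lambda a:(np.array([np.array([-np.sin(a),np.cos(a)])@d*-1*-1,np.array([np.cos(a),np.sin(a)])@d])/50).round(3)
    print("before-turn shift xy",f(np.radians(t)),"z",((p[2]-z)/50).round(3),"turn",round(-((T-t+180)%360-180)/4,2),"after-turn xy",f(np.radians(T)))
E
python3 -m pendant '[[[0,0,0,-0.69,-0.205,0,0.4],[0,0,0,-0.69,-0.205,0,0.4],[0,0,0,-0.69,-0.205,0,0.4],[0,0,0,-0.69,-0.205,0,0.4],[0,0,0,-0.69,-0.205,0,0.4],[0,0,0,-0.69,-0.205,0,0.4],[0,0,0,-0.69,-0.205,0,0.4],[0,0,0,-0.69,-0.205,0,0.4],[0,0,0,-0.69,-0.205,0,0.4],[0,0,0,-0.69,-0.205,0,0.4],[0,0,-0.77,0,0,0.22,0.4],[0,0,-0.77,0,0,0.22,0.4],[0,0,-0.77,0,0,0.22,0.4],[0,0,-0.77,0,0,0.22,0.4],[0,0,-0.77,0,0,0.22,0.4],[0,0,-0.77,0,0,0.22,0.4],[0,0,-0.77,0,0,0.22,0.4],[0,0,-0.77,0,0,0.22,0.4],[0,0,-0.77,0,0,0.22,0.4],[0,0,0,0,0,0,0.4]]]'
python3 g.py 510.5 362 60 96.5
```

```text
clock: 3.55
tool_pos: [0.5106, 0.3617, 0.1185]
ee_rot: [-0.001, -0.056, 0.998, -0.0]
wrist_force: [-0.4, -0.4, -0.3]
opening: 0.599
grip_force: 0.0Traceback (most recent call last):
  File "g.py", line 5, in <module>
    t=np.degrees(np.arctan2(M[1,1],M[0,1])); print("t",s["clock"].round(2),"pos",p.round(1),"yaw",t.round(1),"tilt",np.round(M[:2,2],3),"F",s["wrist_force"].round(1),"open",round(s["opening"],3),"grip",round(s["grip_force"],1),"j7",s["joints"][6].round(2))
                                                       ^^^^^^^^^^^^^^^^
AttributeError: 'float' object has no attribute 'round'
```

```bash
sed -i 's/s\["clock"\].round(2)/round(s["clock"],2)/' g.py
python3 -m pendant '[[[0,0,0,0,0,0.6,0.5],[0,0,0,0,0,0.6,0.6],[0,0,0,0,0,0.5,0.6],[0,0,0,0,0,0.25,0.6],[0,0,0,0,0,0.12,0.6],[0,0,0,0,0,0.07,0.6],[0,0,0,0,0,0,0.6],[0,0,0,0,0,0,1],[0,0,0,0,0,0,1],[0,0,0,0,0,0,1],[0,0,0,0,0,0,1],[0,0,0,0,0,0,1],[0,0,0,0,0,0,1],[0,0,0,0,0,0,1]]]'
python3 g.py 510.5 362 60 96.5
```

```text
clock: 5.3
tool_pos: [0.5109, 0.3619, 0.0121]
ee_rot: [-0.0, -0.056, 0.998, -0.0]
wrist_force: [-0.5, 0.1, -0.0]
opening: -0.001
grip_force: 0.0
t 5.3 pos [510.9 361.9  12.1] yaw 96.5 tilt [-0. -0.] F [-0.5  0.1 -0. ] open -0.001 grip 0.0 j7 0.88
before-turn shift xy [0.008 0.002] z -0.958 turn -0.01 after-turn xy [0.008 0.002]
```

```bash
python3 - <<'E'
from h import *
a=vision.read_camera("scene")["pixels"]; b=vision.read_camera("top")["pixels"]
A=cv2.resize(a[150:300,440:600],(400,375)); B=cv2.resize(b[170:300,80:220],(400,375)); cv2.imwrite("pics/c.png",np.hstack([A,B]))
E
```

```text
(no output)
```

View pics/c.png

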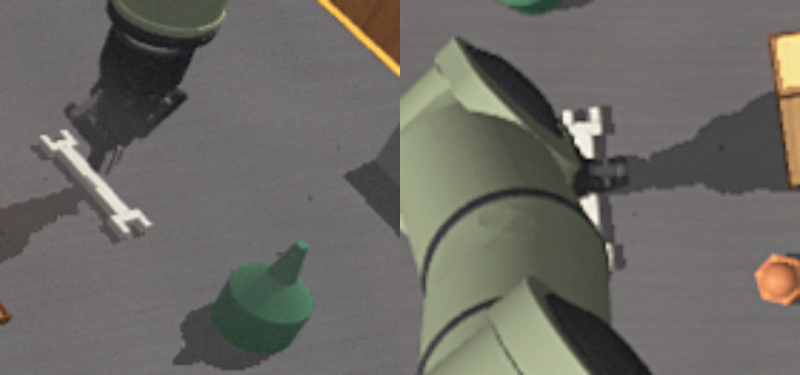

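```bash
python3 - <<'E'
from h import *
p=ctrl.state()["tool_pos"]
for n,o,s in(("scene",(150,440),2.5),("top",(170,80),400/140)):
    c=vision.read_camera(n)
    for q in (p,p+[0,0,.1]):
        r,k=w2pix(c,q); print(n,round(r,1),round(k,1),"crop",(r-o[0])*s,(k-o[1])*s)
    for d in vision.place_of(n,"long_wrench"): r,k=d["location"];print(d, pix2w(c,r,k,0))
E
```

```text
scene 220.1 478.2 crop 175.16034813347574 95.49770916375422
scene 190.2 490.4 crop 100.57418637779271 125.93974575813036
{'location': [223.5, 474.7], 'confidence': 0.56} [0.51001596 0.35634548 0.        ]
top 235.4 145.3 crop 186.732913021722 186.69025756844877
top 231.5 134.5 crop 175.79577691197593 155.8045211175122
{'location': [232.8, 145.6], 'confidence': 0.78} [0.51873814 0.36474885 0.        ]
```

```bash
python3 - <<'E'
from h import *
a=vision.read_camera("scene")["pixels"]; b=vision.read_camera("top")["pixels"]
A=cv2.resize(a[180:260,440:520],(400,400),interpolation=cv2.INTER_CUBIC); B=cv2.resize(b[200:270,110:180],(400,400),interpolation=cv2.INTER_CUBIC); cv2.imwrite("pics/d.png",np.clip(np.hstack([A,B]).astype(int)*1.6,0,255).astype(np.uint8))
E
```

```text
(no output)
```

View pics/d.png

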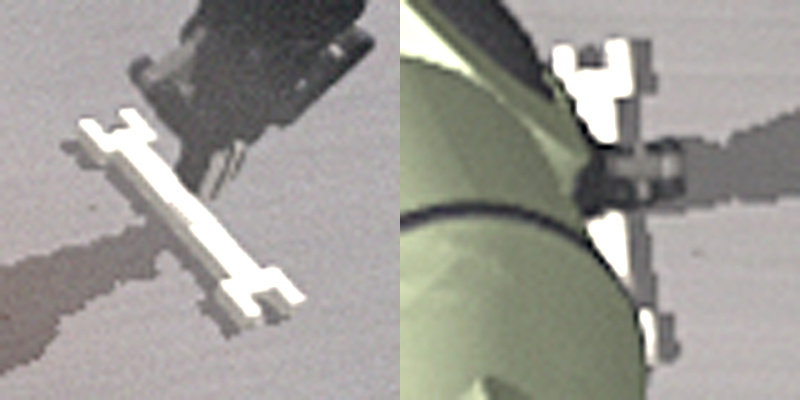

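```bash
python3 -m pendant '[[[0,0,0,0,0,0.02,1],[0,0,0,0,0,0.02,1]]]'; python3 g.py; python3 -m pendant '[[[0,0,0,0,0,-0.04,0.6],[0,0,0,0,0,0,0.6],[0,0,0,0,0,0,0.6]]]'; python3 g.py;python3 - <<'E'
from h import *
a=vision.read_camera("scene")["pixels"]; b=vision.read_camera("top")["pixels"]
A=cv2.resize(a[180:260,440:520],(400,400),interpolation=cv2.INTER_CUBIC); B=cv2.resize(b[200:270,110:180],(400,400),interpolation=cv2.INTER_CUBIC); cv2.imwrite("pics/e.png",np.clip(np.hstack([A,B]).astype(int)*1.6,0,255).astype(np.uint8))
E
```

```text
clock: 5.95
tool_pos: [0.5109, 0.3619, 0.01]
ee_rot: [-0.0, -0.056, 0.998, -0.0]
wrist_force: [0.3, 1.2, 0.5]
opening: -0.001
grip_force: 0.0
t 5.95 pos [510.9 361.9  10. ] yaw 96.5 tilt [-0. -0.] F [0.3 1.2 0.5] open -0.001 grip 0.0 j7 0.88
clock: 6.32
tool_pos: [0.5109, 0.362, 0.0122]
ee_rot: [0.0, -0.056, 0.998, 0.0]
wrist_force: [0.4, 0.6, -0.2]
opening: 0.402
grip_force: 0.0
t 6.33 pos [510.9 362.   12.2] yaw 96.5 tilt [0. 0.] F [ 0.4  0.6 -0.2] open 0.402 grip 0.0 j7 0.88
```

View pics/e.png

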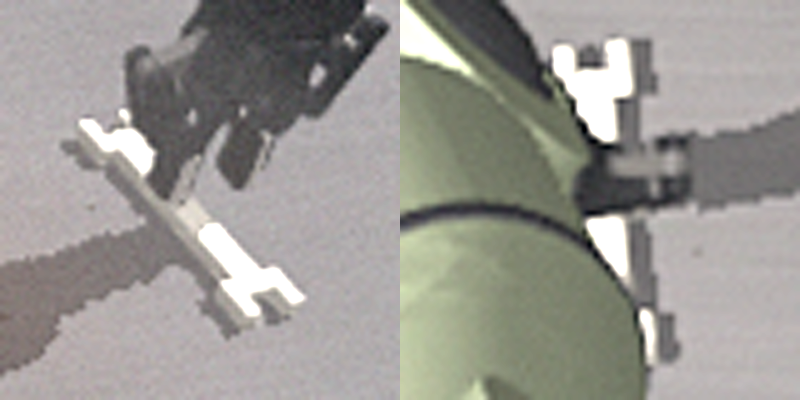

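```bash
python3 - <<'E'
from h import *
p=ctrl.state()["tool_pos"]; c=vision.read_camera("scene"); im=c["pixels"]
A=[]
for z in (.004,.016,.028):
    B=cv2.resize(im[190:250,445:505],(390,390),interpolation=cv2.INTER_CUBIC)
    B=np.clip(B.astype(int)*1.5,0,255).astype(np.uint8)
    for s in(-1,1):
        q=[w2pix(c,[p[0]+dx,p[1]+s*dy,z]) for dx,dy in((-.011,.017),(.011,.017),(.011,.03),(-.011,.03))]
        q=np.array([[(k-445+.5)*6.5,(r-190+.5)*6.5] for r,k in q]).round().astype(np.int32)
        cv2.polylines(B,[q],True,(0,0,255) if s>0 else (255,0,0),1)
    A.append(B)
cv2.imwrite("pics/f.png",cv2.resize(np.hstack(A),(800,267),interpolation=cv2.INTER_AREA))
E
```

```text
(no output)
```

View pics/f.png

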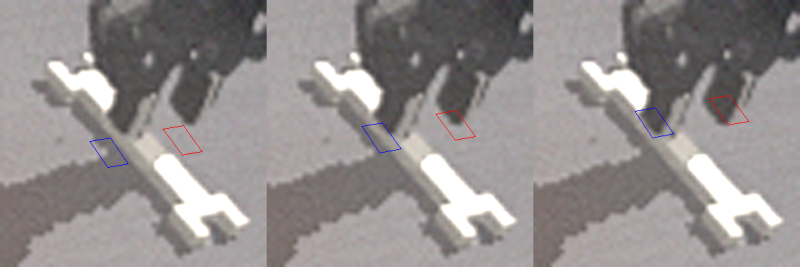

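```bash
python3 -m pendant '[[[0,0,0,0,0,0.08,0.6],[0,0,0,0,0,0.06,0.6],[0,0,0,0,0,0.04,0.6],[0,0,0,0,0,0,0.6]]]'; python3 g.py; python3 -m pendant '[[[0,0,0,0,0,0,0.9],[0,0,0,0,0,0,0.9],[0,0,0,0,0,0,0.9]]]'; python3 g.py
```

```text
clock: 6.98
tool_pos: [0.5108, 0.3619, 0.0028]
ee_rot: [-0.0, -0.056, 0.998, -0.0]
wrist_force: [0.9, -0.3, -0.2]
opening: 0.399
grip_force: 0.0
t 6.97 pos [510.8 361.9   2.8] yaw 96.5 tilt [-0. -0.] F [ 0.9 -0.3 -0.2] open 0.399 grip 0.0 j7 0.88
clock: 7.35
tool_pos: [0.5109, 0.362, 0.0032]
ee_rot: [0.0, -0.056, 0.998, 0.0]
wrist_force: [0.2, 0.9, -0.1]
opening: 0.099
grip_force: 0.0
t 7.35 pos [510.9 362.    3.2] yaw 96.5 tilt [0. 0.] F [ 0.2  0.9 -0.1] open 0.099 grip 0.0 j7 0.88
```

```bash
for i in 1 2 3 4; do :; done; python3 -m pendant '[[[0,0,0,0,0,0.03,0.9],[0,0,0,0,0,0.03,0.9],[0,0,0,0,0,0,0.9]]]'; python3 g.py
```

```text
clock: 7.72
tool_pos: [0.5108, 0.3619, -0.0001]
ee_rot: [-0.0, -0.056, 0.998, -0.0]
wrist_force: [0.5, -1.2, -0.2]
opening: 0.099
grip_force: 0.0
t 7.72 pos [ 5.108e+02  3.619e+02 -1.000e-01] yaw 96.5 tilt [-0. -0.] F [ 0.5 -1.2 -0.2] open 0.099 grip 0.0 j7 0.88
```

```bash
python3 -m pendant '[[[0,0,0,0,0,0.03,0.9],[0,0,0,0,0,0.03,0.9],[0,0,0,0,0,0,0.9]]]'; python3 g.py
```

```text
clock: 8.1
tool_pos: [0.511, 0.3621, -0.0011]
ee_rot: [0.0, -0.056, 0.998, 0.0]
wrist_force: [-9.6, -6.3, 35.2]
opening: 0.103
grip_force: 17.7
t 8.1 pos [511.  362.1  -1.1] yaw 96.5 tilt [0.001 0.   ] F [-9.6 -6.3 35.2] open 0.103 grip 17.7 j7 0.88
```

```bash
python3 -m pendant '[[[0,0,0,0,0,-0.2,0.9],[0,0,0,0,0,0,0.6],[0,0,0,0,0,0,0.6],[0,0,0,0,0,0,0.6],[0,0,0,0,0,0.12,0.6],[0,0,0,0,0,0.12,0.6],[0,0,0,0,0,0.06,0.6],[0,0,0,0,0,0.04,0.6],[0,0,0,0,0,0,0.6]]]'; python3 g.py;  python3 -m pendant '[[[0,0,0,0,0,0,1],[0,0,0,0,0,0,1],[0,0,0,0,0,0,1],[0,0,0,0,0,0,1]]]'; python3 g.py
```

```text
clock: 9.22
tool_pos: [0.5108, 0.3619, -0.01]
ee_rot: [-0.0, -0.056, 0.998, -0.0]
wrist_force: [-1.1, 0.7, 0.2]
opening: 0.4
grip_force: 0.0
t 9.22 pos [510.8 361.9 -10. ] yaw 96.5 tilt [-0. -0.] F [-1.1  0.7  0.2] open 0.4 grip 0.0 j7 0.88
clock: 9.72
tool_pos: [0.5111, 0.3621, -0.0095]
ee_rot: [0.0, -0.056, 0.998, 0.0]
wrist_force: [-0.8, -0.8, 5.9]
opening: 0.163
grip_force: 59.5
t 9.72 pos [511.1 362.1  -9.5] yaw 96.5 tilt [0. 0.] F [-0.8 -0.8  5.9] open 0.163 grip 59.5 j7 0.88
```

```bash
python3 -m pendant '[[[0,0,0,0,0,-0.1,1],[0,0,0,0,0,-0.3,1],[0,0,1,0,0,-0.1,1],[0,0,1,0,0,-0.1,1],[0,0,1,0,0,-0.1,1],[0,0,1,0,0,-0.1,1],[0,0,1,0,0,-0.1,1],[0,0,1,0,0,-0.1,1],[0,0,1,0,0,-0.1,1],[0,0,1,0,0,-0.1,1],[0,0,1,0,0,-0.1,1],[0,0,1,0,0,-0.1,1],[0,0,1,0,0,-0.1,1],[0,0,1,0,0,-0.1,1],[0,0,1,0,0,0,1],[0,0,1,0,0,0,1],[0,0,1,0,0,0,1],[0,0,1,0,0,0,1],[0,0,1,0,0,0,1],[0,0,1,0,0,0,1]]]'; python3 g.py 576.3 -167.1 10 5.7
```

```text
clock: 12.22
tool_pos: [0.5108, 0.3623, 0.0711]
ee_rot: [-0.0, 0.542, 0.84, 0.0]
wrist_force: [-1.0, -1.0, -2.2]
opening: 0.165
grip_force: 58.7
t 12.22 pos [510.8 362.3  71.1] yaw 24.3 tilt [0.    0.001] F [-1.  -1.  -2.2] open 0.165 grip 58.7 j7 -0.08
before-turn shift xy [-10.185  -3.172] z 1.221 turn 4.66 after-turn xy [-10.665   0.251]
```

```bash
python3 -m pendant '[[[0,0,0.93,0,0,0,1],[0,0,0.93,0,0,0,1],[0,0,0.93,0,0,0,1],[0,0,0.93,0,0,0,1],[0,0,0.94,0,0,0,1],[0,0,0,-0.82,0.02,0,1],[0,0,0,-0.82,0.02,0,1],[0,0,0,-0.82,0.02,0,1],[0,0,0,-0.82,0.02,0,1],[0,0,0,-0.82,0.02,0,1],[0,0,0,-0.82,0.02,0,1],[0,0,0,-0.82,0.02,0,1],[0,0,0,-0.82,0.02,0,1],[0,0,0,-0.82,0.02,0,1],[0,0,0,-0.82,0.02,0,1],[0,0,0,-0.82,0.02,0,1],[0,0,0,-0.82,0.02,0,1],[0,0,0,-0.82,0.02,0,1],[0,0,0,0,0,0,1]]]'; python3 g.py 576.3 -167.1 -6 5.7
```

```text
clock: 14.6
tool_pos: [0.5779, -0.1706, 0.0711]
ee_rot: [0.001, 0.672, 0.741, -0.0]
wrist_force: [0.2, 0.7, -2.6]
opening: 0.164
grip_force: 58.8
t 14.6 pos [ 577.9 -170.6   71.1] yaw 5.6 tilt [ 0.001 -0.001] F [ 0.2  0.7 -2.6] open 0.164 grip 58.8 j7 0.52
before-turn shift xy [ 0.074 -0.024] z 1.542 turn -0.03 after-turn xy [ 0.074 -0.024]
```

```bash
python3 -m pendant '[[[0,0,0,0.07,-0.02,0.4,1],[0,0,0,0,0,0.4,1],[0,0,0,0,0,0.35,1],[0,0,0,0,0,0.2,1],[0,0,0,0,0,0.1,1],[0,0,0,0,0,0.05,1],[0,0,0,0,0,0.02,1],[0,0,0,0,0,0.02,1],[0,0,0,0,0,0,1],[0,0,0,0,0,0,1]]]'; python3 g.py
```

```text
clock: 15.85
tool_pos: [0.5769, -0.1637, -0.0065]
ee_rot: [0.0, 0.67, 0.742, 0.0]
wrist_force: [-1.5, -0.1, 6.2]
opening: 0.165
grip_force: 59.6
t 15.85 pos [ 576.9 -163.7   -6.5] yaw 5.8 tilt [ 0.001 -0.   ] F [-1.5 -0.1  6.2] open 0.165 grip 59.6 j7 0.54
```

```bash
python3 -m pendant '[[[0,0,0,0,0,0,0.65],[0,0,0,0,0,0,0.65],[0,0,0,0,0,0,0.65],[0,0,0,0,0,-0.2,0.65],[0,0,0,0,0,-0.4,0.65],[0,0,0,0,0,-0.5,0.65],[0,0,0,0,0,-0.5,0.5],[0,0,0,0.14,-0.68,0,0.2],[0,0,0,0.14,-0.68,0,0.05],[0,0,0,0.14,-0.68,0,0.05],[0,0,0,0.14,-0.68,0,0.05],[0,0,0,0,0,0,0.05]]]'; python3 g.py 438.2 -149 -11 5.7
python3 - <<'E'
from m import *
white=(S<45)&(V>125); rep("long",white,212,348,.015)
rep("gauge",(V>150),268,343,.028)
cv2.imwrite("pics/g.png",cv2.resize(im[150:300,290:440],(600,600),interpolation=cv2.INTER_CUBIC))
E
```

```text
clock: 17.35
tool_pos: [0.4368, -0.1495, 0.0745]
ee_rot: [-0.0, 0.671, 0.742, 0.0]
wrist_force: [1.0, 0.1, 0.2]
opening: 0.947
grip_force: 0.0
t 17.35 pos [ 436.8 -149.5   74.5] yaw 5.8 tilt [0. 0.] F [1.  0.1 0.2] open 0.947 grip 0.0 j7 0.57
before-turn shift xy [0.008 0.028] z 1.709 turn 0.02 after-turn xy [0.008 0.028]
long 375 cen [ 577.3 -161.3] rect [ 577.2 -160.8   33.   145.7    6.3]
gauge 112 cen [ 480.2 -116.6] rect [ 474.5 -110.8   22.    64.1   45.7]
```

View pics/g.png

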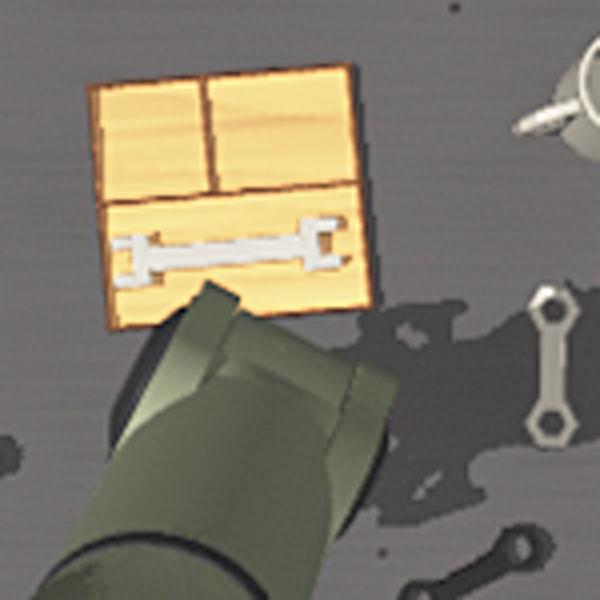

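```bash
python3 -m pendant '[[[0,0,0,0.01,0.03,0.4,0.05],[0,0,0,0,0,0.5,0.05],[0,0,0,0,0,0.4,0.05],[0,0,0,0,0,0.2,0.05],[0,0,0,0,0,0.13,0.05],[0,0,0,0,0,0.06,0.05],[0,0,0,0,0,0,0.05],[0,0,0,0,0,0,1],[0,0,0,0,0,0,1],[0,0,0,0,0,0,1],[0,0,0,0,0,0,1],[0,0,0,0,0,0,1]]]'; python3 g.py
```

```text
clock: 18.9
tool_pos: [0.44, -0.1489, -0.0108]
ee_rot: [0.0, 0.67, 0.742, 0.0]
wrist_force: [-2.5, 2.0, 14.5]
opening: 0.637
grip_force: 60.2
t 18.9 pos [ 440.  -148.9  -10.8] yaw 5.8 tilt [0. 0.] F [-2.5  2.  14.5] open 0.637 grip 60.2 j7 0.62
```

```bash
python3 -m pendant '[[[0,0,0,0,0,0,0.2],[0,0,0,0,0,0,0.2],[0,0,0,0,0,-0.07,0.2],[0,0,0,0,0,0,0.2],[0,0,0,0,0,0,1],[0,0,0,0,0,0,1],[0,0,0,0,0,0,1]]]'; python3 g.py; python3 -m pendant '[[[0,0,0,0,0,-0.1,1],[0,0,0,0,0,-0.3,1],[0,0,0,0,0,-0.5,1],[0,0,0,0,0,-0.5,1],[0,0,0,0,0,0,1]]]'; python3 g.py 660.6 -196.4 -4.3 5.7
```

```text
clock: 19.77
tool_pos: [0.44, -0.1489, -0.0074]
ee_rot: [0.0, 0.67, 0.742, 0.0]
wrist_force: [-2.5, 1.2, 17.0]
opening: 0.632
grip_force: 59.8
t 19.77 pos [ 440.  -148.9   -7.4] yaw 5.8 tilt [0. 0.] F [-2.5  1.2 17. ] open 0.632 grip 59.8 j7 0.62
clock: 20.4
tool_pos: [0.4409, -0.149, 0.0639]
ee_rot: [0.001, 0.67, 0.742, 0.001]
wrist_force: [-0.3, -0.3, -2.4]
opening: 0.635
grip_force: 64.0
t 20.4 pos [ 440.9 -149.    63.9] yaw 5.8 tilt [ 0.003 -0.001] F [-0.3 -0.3 -2.4] open 0.635 grip 64.0 j7 0.58
before-turn shift xy [-1.391  4.274] z 1.364 turn 0.04 after-turn xy [-1.38   4.278]
```

```bash
python3 -m pendant '[[[0,0,0,-0.23,0.71,0,1],[0,0,0,-0.23,0.71,0,1],[0,0,0,-0.23,0.71,0,1],[0,0,0,-0.23,0.71,0,1],[0,0,0,-0.23,0.71,0,1],[0,0,0,-0.23,0.71,0,1],[0,0,0,0,0,0,1],[0,0,0,0,0,0,1]]]'; python3 g.py 660.6 -196.4 -4.3 5.7
```

```text
clock: 21.4
tool_pos: [0.6578, -0.1958, 0.0611]
ee_rot: [-0.001, 0.67, 0.742, -0.0]
wrist_force: [0.1, -0.0, -2.9]
opening: 0.632
grip_force: 64.3
t 21.4 pos [ 657.8 -195.8   61.1] yaw 5.8 tilt [-0.002  0.   ] F [ 0.1 -0.  -2.9] open 0.632 grip 64.3 j7 0.52
before-turn shift xy [-0.018  0.055] z 1.307 turn 0.03 after-turn xy [-0.018  0.055]
```

```bash
python3 -m pendant '[[[0,0,0,0,0.05,0.3,1],[0,0,0,0,0,0.4,1],[0,0,0,0,0,0.3,1],[0,0,0,0,0,0.15,1],[0,0,0,0,0,0.08,1],[0,0,0,0,0,0.04,1],[0,0,0,0,0,0,1],[0,0,0,0,0,0,1]]]'; python3 g.py 660.6 -196.4 -4.3 5.7
```

```text
clock: 22.4
tool_pos: [0.6615, -0.1957, -0.001]
ee_rot: [0.0, 0.67, 0.742, 0.0]
wrist_force: [0.1, 0.0, -2.0]
opening: 0.635
grip_force: 64.3
t 22.4 pos [ 661.5 -195.7   -1. ] yaw 5.8 tilt [ 0.001 -0.   ] F [ 0.1  0.  -2. ] open 0.635 grip 64.3 j7 0.54
before-turn shift xy [-0.012 -0.02 ] z 0.066 turn 0.03 after-turn xy [-0.012 -0.02 ]
```

```bash
python3 -m pendant '[[[0,0,0,0,0,0.03,1],[0,0,0,0,0,0.02,1],[0,0,0,0,0,0.01,1],[0,0,0,0,0,0,1]]]'; python3 g.py 660.6 -196.4 -4.3 5.7
```

```text
clock: 22.9
tool_pos: [0.6613, -0.1957, -0.0042]
ee_rot: [-0.0, 0.67, 0.742, 0.0]
wrist_force: [-2.7, 1.4, 2.2]
opening: 0.631
grip_force: 65.1
t 22.9 pos [ 661.3 -195.7   -4.2] yaw 5.8 tilt [-0.  0.] F [-2.7  1.4  2.2] open 0.631 grip 65.1 j7 0.54
before-turn shift xy [-0.013 -0.016] z 0.002 turn 0.03 after-turn xy [-0.013 -0.016]
```

```bash
python3 -m pendant '[[[0,0,0,0,0,0,0.2],[0,0,0,0,0,0,0.2],[0,0,0,0,0,0,0.2],[0,0,0,0,0,-0.2,0.2],[0,0,0,0,0,-0.5,0.2],[0,0,0,0,0,-0.5,0.2],[0,0,0,0,0,-0.5,0.2],[0,0,0,0.8,-0.38,0,0.2],[0,0,0,0.8,-0.38,0,0.2],[0,0,0,0.8,-0.38,0,0.2],[0,0,0,0.8,-0.38,0,0.2],[0,0,0,0.8,-0.38,0,0.2],[0,0,0,0.8,-0.38,0,0.2],[0,0,0,0.8,-0.38,0,0.2],[0,0,0,0.8,-0.38,0,0.2],[0,0,0,0.8,-0.38,0,0.2],[0,0,0,0.8,-0.38,0,0.2],[0,0,1,0,0,0,0.2],[0,0,1,0,0,0,0.2],[0,0,1,0,0,0,0.2]]]'; python3 g.py 432 182.4 -4.3 -9
python3 - <<'E'
from m import *
rep("gauge",(V>185)&(S<70),190,360,.031)
cv2.imwrite("pics/i.png",np.hstack([cv2.resize(im[160:280,290:410],(400,400),interpolation=cv2.INTER_CUBIC),cv2.resize(vision.read_camera("scene")["pixels"][160:280,340:460],(400,400),interpolation=cv2.INTER_CUBIC)]))
E
```

```text
clock: 25.4
tool_pos: [0.4319, 0.1833, 0.0813]
ee_rot: [-0.0, 0.745, 0.667, 0.001]
wrist_force: [-0.8, -0.4, -1.0]
opening: 0.798
grip_force: 0.0
t 25.4 pos [431.9 183.3  81.3] yaw -6.3 tilt [0.001 0.001] F [-0.8 -0.4 -1. ] open 0.798 grip 0.0 j7 -0.27
before-turn shift xy [-0.018  0.004] z 1.711 turn 0.68 after-turn xy [-0.018  0.005]
gauge 288 cen [ 661.5 -193.9] rect [ 660.4 -192.1   48.1   54.1   33.8]
```

View pics/i.png

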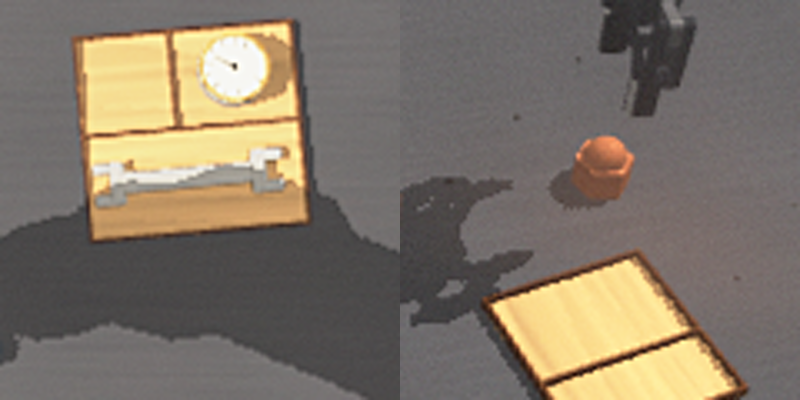

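```bash
python3 -m pendant '[[[0,0,0.68,-0.02,0,0.3,0.2],[0,0,0,0,0,0.5,0.2],[0,0,0,0,0,0.5,0.2],[0,0,0,0,0,0.3,0.2],[0,0,0,0,0,0.14,0.2],[0,0,0,0,0,0.07,0.2],[0,0,0,0,0,0,0.2],[0,0,0,0,0,0,1],[0,0,0,0,0,0,1],[0,0,0,0,0,0,1],[0,0,0,0,0,0,1],[0,0,0,0,0,0,1]]]'; python3 g.py;  python3 -m pendant '[[[0,0,0,0,0,-0.1,1],[0,0,0,0,0,-0.3,1],[0,0,0,0,0,-0.5,1],[0,0,0,0,0,-0.5,1],[0,0,0,0,0,0,1]]]'; python3 g.py 652 -110.3 -6 5.7
```

```text
clock: 27.0
tool_pos: [0.4318, 0.1822, -0.0092]
ee_rot: [-0.0, 0.76, 0.65, 0.0]
wrist_force: [-2.4, -1.8, 14.7]
opening: 0.458
grip_force: 58.6
t 27.0 pos [431.8 182.2  -9.2] yaw -8.9 tilt [0.001 0.001] F [-2.4 -1.8 14.7] open 0.458 grip 58.6 j7 -0.21
clock: 27.62
tool_pos: [0.4323, 0.1826, 0.0619]
ee_rot: [0.0, 0.76, 0.65, 0.002]
wrist_force: [0.2, 0.7, -1.8]
opening: 0.458
grip_force: 61.1
t 27.62 pos [432.3 182.6  61.9] yaw -8.9 tilt [0.003 0.002] F [ 0.2  0.7 -1.8] open 0.458 grip 61.1 j7 -0.27
before-turn shift xy [-5.11   5.244] z 1.359 turn -3.64 after-turn xy [-6.265  3.79 ]
```

```bash
python3 -m pendant '[[[0,0,-0.91,0,0,0,1],[0,0,-0.91,0,0,0,1],[0,0,-0.91,0,0,0,1],[0,0,-0.91,0,0,0,1],[0,0,0,-0.78,0.47,0,1],[0,0,0,-0.78,0.47,0,1],[0,0,0,-0.78,0.47,0,1],[0,0,0,-0.78,0.47,0,1],[0,0,0,-0.78,0.47,0,1],[0,0,0,-0.78,0.47,0,1],[0,0,0,-0.78,0.47,0,1],[0,0,0,-0.78,0.47,0,1],[0,0,0,0,0,0,1],[0,0,0,0,0,0,1]]]'; python3 g.py 652 -110.3 -6 5.7
```

```text
clock: 29.38
tool_pos: [0.6487, -0.1094, 0.0592]
ee_rot: [-0.001, 0.671, 0.741, -0.0]
wrist_force: [-1.2, 0.7, -2.4]
opening: 0.454
grip_force: 61.2
t 29.38 pos [ 648.7 -109.4   59.2] yaw 5.7 tilt [-0.001  0.001] F [-1.2  0.7 -2.4] open 0.454 grip 61.2 j7 0.4
before-turn shift xy [-0.023  0.063] z 1.304 turn -0.01 after-turn xy [-0.023  0.063]
```

```bash
python3 -m pendant '[[[0,0,0,-0.02,0.04,0.3,1],[0,0,0,0,0,0.4,1],[0,0,0,0,0,0.3,1],[0,0,0,0,0,0.15,1],[0,0,0,0,0,0.08,1],[0,0,0,0,0,0.02,1],[0,0,0,0,0,0.02,1],[0,0,0,0,0,0,1],[0,0,0,0,0,0,1]]]'; python3 g.py 652 -110.3 -6 5.7
```

```text
clock: 30.5
tool_pos: [0.6517, -0.1107, -0.0032]
ee_rot: [0.0, 0.671, 0.741, 0.0]
wrist_force: [0.5, 0.2, -2.1]
opening: 0.458
grip_force: 61.2
t 30.5 pos [ 651.7 -110.7   -3.2] yaw 5.7 tilt [ 0. -0.] F [ 0.5  0.2 -2.1] open 0.458 grip 61.2 j7 0.42
before-turn shift xy [0.008 0.007] z 0.057 turn -0.01 after-turn xy [0.008 0.007]
```

```bash
python3 -m pendant '[[[0,0,0,0,0,0.03,1],[0,0,0,0,0,0.02,1],[0,0,0,0,0,0.015,1],[0,0,0,0,0,0,1],[0,0,0,0,0,0,1]]]'; python3 g.py 652 -110.3 -6 5.7
```

```text
clock: 31.12
tool_pos: [0.6516, -0.1107, -0.0061]
ee_rot: [-0.0, 0.671, 0.741, 0.0]
wrist_force: [-4.4, 1.7, 8.4]
opening: 0.455
grip_force: 62.5
t 31.12 pos [ 651.6 -110.7   -6.1] yaw 5.7 tilt [0. 0.] F [-4.4  1.7  8.4] open 0.455 grip 62.5 j7 0.42
before-turn shift xy [0.008 0.01 ] z -0.002 turn -0.01 after-turn xy [0.008 0.01 ]
```

```bash
python3 -m pendant '[[[0,0,0,0,0,0,0.35],[0,0,0,0,0,0,0.35],[0,0,0,0,0,-0.1,0.35],[0,0,0,0,0,-0.5,0.35],[0,0,0,0,0,-0.5,0.35],[0,0,0,0,0,-0.5,0.35],[0,0,0,-0.71,-0.49,0,0.35],[0,0,0,-0.71,-0.49,0,0.35],[0,0,0,-0.71,-0.49,0,0.35],[0,0,0,-0.71,-0.49,0,0.35],[0,0,0,-0.71,-0.49,0,0.35],[0,0,0,-0.71,-0.49,0,0.35],[0,0,0,-0.71,-0.49,0,0.35],[0,0,1,0,0,0,0.5],[0,0,1,0,0,0,0.5],[0,0,1,0,0,0,0.5],[0,0,1,0,0,0,0.5],[0,0,1,0,0,0,0.5],[0,0,1,0,0,0,0.5],[0,0,1,0,0,0,0.5]]]'; python3 -m pendant '[[[0,0,1,0,0,0,0.6],[0,0,1,0,0,0,0.6],[0,0,1,0,0,0,0.6],[0,0,1,0,0,0,0.6],[0,0,1,0,0,0,0.6],[0,0,1,0,0,0,0.6],[0,0,1,0,0,0,0.6],[0,0,1,0,0,0,0.6],[0,0,1,0,0,0,0.6],[0,0,1,0,0,0,0.6],[0,0,1,0,0,0,0.6],[0,0,1,0,0,0,0.6],[0,0,1,0,0,0,0.6],[0,0,1,0,0,0,0.6],[0,0,1,0,0,0,0.6],[0,0,0.95,0,0,0,0.6],[0,0,0.95,0,0,0,0.6],[0,0,0,0,0,0,0.6]]]'
python3 g.py 506.2 -375.3 -10 -90
python3 - <<'E'
from m import *
rep("LN",(H<14)&(S>120)&(V>90),190,330,.023)
cv2.imwrite("pics/k.png",np.hstack([cv2.resize(im[160:280,290:410],(400,400),interpolation=cv2.INTER_CUBIC),cv2.resize(im[190:290,380:480],(400,400),interpolation=cv2.INTER_CUBIC)]))
E
```

```text
clock: 33.62
tool_pos: [0.5056, -0.375, 0.0737]
ee_rot: [0.0, 0.831, 0.556, 0.0]
wrist_force: [1.1, 0.3, 0.2]
opening: 0.503
grip_force: 0.0
clock: 35.88
tool_pos: [0.5056, -0.3749, 0.0735]
ee_rot: [0.0, 1.0, 0.001, 0.0]
wrist_force: [0.4, -1.0, -0.1]
opening: 0.402
grip_force: 0.0
t 35.88 pos [ 505.6 -374.9   73.5] yaw -89.9 tilt [ 0. -0.] F [ 0.4 -1.  -0.1] open 0.402 grip 0.0 j7 -0.46
before-turn shift xy [0.011 0.009] z 1.671 turn 0.03 after-turn xy [0.011 0.009]
LN 217 cen [ 652.5 -109.8] rect [ 651.4 -109.7   42.4   42.     0.9]
```

View pics/k.png

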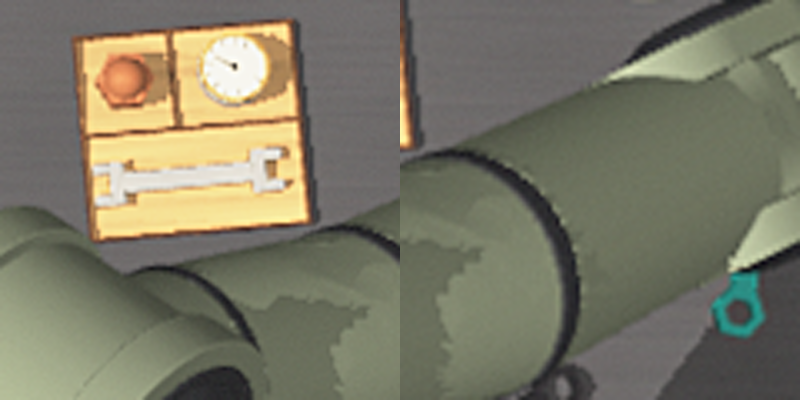

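```bash
python3 -m pendant '[[[0,0,0,0.01,0.01,0.4,0.6],[0,0,0,0,0,0.5,0.6],[0,0,0,0,0,0.4,0.6],[0,0,0,0,0,0.2,0.6],[0,0,0,0,0,0.1,0.6],[0,0,0,0,0,0.06,0.6],[0,0,0,0,0,0,0.6],[0,0,0,0,0,0,1],[0,0,0,0,0,0,1],[0,0,0,0,0,0,1],[0,0,0,0,0,0,1]]]'; python3 g.py;  python3 -m pendant '[[[0,0,0,0,0,-0.1,1],[0,0,0,0,0,-0.3,1],[0,0,0,0,0,-0.5,1],[0,0,0,0,0,-0.6,1],[0,0,0,0,0,0,1]]]'; python3 g.py 567.4 122.2 -6 9.6
```

```text
clock: 37.3
tool_pos: [0.5063, -0.3757, -0.0089]
ee_rot: [0.0, 1.0, 0.001, 0.0]
wrist_force: [-0.5, 0.1, 5.6]
opening: 0.162
grip_force: 59.1
t 37.3 pos [ 506.3 -375.7   -8.9] yaw -89.9 tilt [ 0.001 -0.   ] F [-0.5  0.1  5.6] open 0.162 grip 59.1 j7 -0.4
clock: 37.92
tool_pos: [0.507, -0.3763, 0.0683]
ee_rot: [0.001, 1.0, 0.001, 0.002]
wrist_force: [0.5, 0.4, -1.5]
opening: 0.164
grip_force: 58.8
t 37.92 pos [ 507.  -376.3   68.3] yaw -89.9 tilt [ 0.003 -0.002] F [ 0.5  0.4 -1.5] open 0.164 grip 58.8 j7 -0.45
before-turn shift xy [ 1.221 -9.968] z 1.486 turn -24.88 after-turn xy [9.629 2.854]
```

```bash
python3 -m pendant '[[[0,0,0,0.094,-0.767,0,1],[0,0,0,0.094,-0.767,0,1],[0,0,0,0.094,-0.767,0,1],[0,0,0,0.094,-0.767,0,1],[0,0,0,0.094,-0.767,0,1],[0,0,0,0.094,-0.767,0,1],[0,0,0,0.094,-0.767,0,1],[0,0,0,0.094,-0.767,0,1],[0,0,0,0.094,-0.767,0,1],[0,0,0,0.094,-0.767,0,1],[0,0,0,0.094,-0.767,0,1],[0,0,0,0.094,-0.767,0,1],[0,0,0,0.094,-0.767,0,1],[0,0,-1,0,0,0,1],[0,0,-1,0,0,0,1],[0,0,-1,0,0,0,1],[0,0,-1,0,0,0,1],[0,0,-1,0,0,0,1],[0,0,-1,0,0,0,1],[0,0,-1,0,0,0,1]]]'; python3 -m pendant '[[[0,0,-1,0,0,0,1],[0,0,-1,0,0,0,1],[0,0,-1,0,0,0,1],[0,0,-1,0,0,0,1],[0,0,-1,0,0,0,1],[0,0,-1,0,0,0,1],[0,0,-1,0,0,0,1],[0,0,-1,0,0,0,1],[0,0,-1,0,0,0,1],[0,0,-1,0,0,0,1],[0,0,-1,0,0,0,1],[0,0,-1,0,0,0,1],[0,0,-1,0,0,0,1],[0,0,-1,0,0,0,1],[0,0,-1,0,0,0,1],[0,0,-1,0,0,0,1],[0,0,-0.9,0,0,0,1],[0,0,-0.98,0,0,0,1],[0,0,0,0,0,0,1]]]'; python3 g.py 567.4 122.2 -6 9.6
```

```text
clock: 40.42
tool_pos: [0.5663, 0.1232, 0.0653]
ee_rot: [-0.0, 0.97, 0.244, -0.0]
wrist_force: [-0.0, -0.2, -1.5]
opening: 0.162
grip_force: 58.9
clock: 42.8
tool_pos: [0.5663, 0.123, 0.0654]
ee_rot: [-0.0, 0.646, 0.764, -0.0]
wrist_force: [0.5, 0.4, -1.3]
opening: 0.162
grip_force: 58.9
t 42.8 pos [566.3 123.   65.4] yaw 9.6 tilt [-0.  0.] F [ 0.5  0.4 -1.3] open 0.162 grip 58.9 j7 0.12
before-turn shift xy [-0.02   0.018] z 1.428 turn -0.01 after-turn xy [-0.02   0.018]
```

```bash
python3 -m pendant '[[[0,0,0,-0.02,0.02,0.4,1],[0,0,0,0,0,0.4,1],[0,0,0,0,0,0.3,1],[0,0,0,0,0,0.17,1],[0,0,0,0,0,0.07,1],[0,0,0,0,0,0.04,1],[0,0,0,0,0,0.02,1],[0,0,0,0,0,0.01,1],[0,0,0,0,0,0,1],[0,0,0,0,0,0,1]]]'; python3 g.py 567.4 122.2 -6 9.6
```

```text
clock: 44.05
tool_pos: [0.5677, 0.1224, -0.005]
ee_rot: [0.0, 0.645, 0.764, 0.0]
wrist_force: [-0.3, -1.2, -1.9]
opening: 0.164
grip_force: 58.9
t 44.05 pos [567.7 122.4  -5. ] yaw 9.6 tilt [0. 0.] F [-0.3 -1.2 -1.9] open 0.164 grip 58.9 j7 0.15
before-turn shift xy [-0.004 -0.006] z 0.02 turn -0.0 after-turn xy [-0.004 -0.006]
```

```bash
python3 -m pendant '[[[0,0,0,0,0,0.02,1],[0,0,0,0,0,0.01,1],[0,0,0,0,0,0,1]]]'; python3 g.py;  python3 -m pendant '[[[0,0,0,0,0,0,0.65],[0,0,0,0,0,0,0.65],[0,0,0,0,0,0,0.65],[0,0,0,0,0,-0.2,0.65],[0,0,0,0,0,-0.4,0.65],[0,0,0,0,0,-0.5,0.6],[0,0,0,0,0,-0.5,0.5],[0,0,0,-0.39,-0.59,0,0.45],[0,0,0,-0.39,-0.59,0,0.45],[0,0,0,-0.39,-0.59,0,0.45],[0,0,0,-0.39,-0.59,0,0.45],[0,0,0,-0.39,-0.59,0,0.45],[0,0,-0.8,0,0,0,0.45],[0,0,-0.8,0,0,0,0.45],[0,0,-0.7,0,0,0,0.45],[0,0,0,0,0,0,0.45]]]'; python3 g.py 438.4 1.3 -9 19
python3 - <<'E'
from m import *
white=(S<45)&(V>125); rep("short",white,212,242,.015)
cv2.imwrite("pics/l.png",np.hstack([cv2.resize(im[160:280,200:320],(400,400),interpolation=cv2.INTER_CUBIC),cv2.resize(vision.read_camera("scene")["pixels"][180:280,290:390],(400,400),interpolation=cv2.INTER_CUBIC)]))
E
```

```text
clock: 44.42
tool_pos: [0.5677, 0.1224, -0.006]
ee_rot: [-0.0, 0.646, 0.764, 0.0]
wrist_force: [-3.3, -0.1, 13.2]
opening: 0.165
grip_force: 60.7
t 44.42 pos [567.7 122.4  -6. ] yaw 9.6 tilt [0. 0.] F [-3.3 -0.1 13.2] open 0.165 grip 60.7 j7 0.15
clock: 46.42
tool_pos: [0.4387, 0.0017, 0.0739]
ee_rot: [0.0, 0.582, 0.813, 0.0]
wrist_force: [-0.8, 0.4, -0.1]
opening: 0.552
grip_force: 0.0
t 46.42 pos [438.7   1.7  73.9] yaw 18.8 tilt [0.001 0.   ] F [-0.8  0.4 -0.1] open 0.552 grip 0.0 j7 0.43
before-turn shift xy [-0.006 -0.008] z 1.658 turn -0.05 after-turn xy [-0.006 -0.008]
short 251 cen [568.7 121.4] rect [568.8 121.1  32.3 103.3   7.2]
```

View pics/l.png

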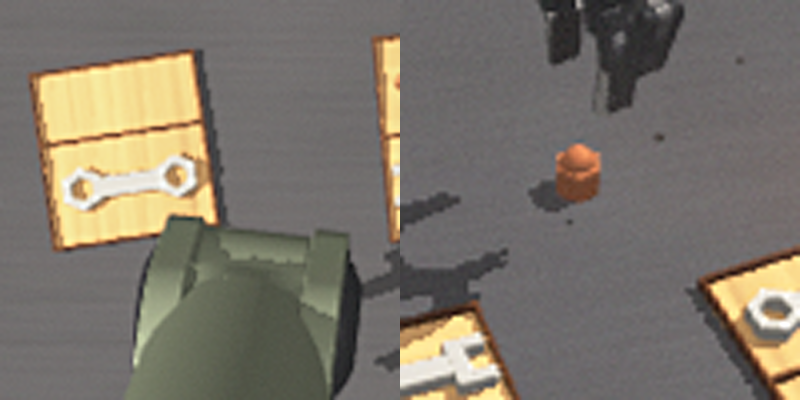

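```bash
python3 -m pendant '[[[0,0,0,0,0,0.4,0.45],[0,0,0,0,0,0.5,0.45],[0,0,0,0,0,0.4,0.45],[0,0,0,0,0,0.15,0.45],[0,0,0,0,0,0.09,0.45],[0,0,0,0,0,0.05,0.45],[0,0,0,0,0,0,0.45],[0,0,0,0,0,0,1],[0,0,0,0,0,0,1],[0,0,0,0,0,0,1],[0,0,0,0,0,0,1],[0,0,0,0,0,0,1]]]'; python3 g.py;  python3 -m pendant '[[[0,0,0,0,0,-0.1,1],[0,0,0,0,0,-0.3,1],[0,0,0,0,0,-0.5,1],[0,0,0,0,0,-0.6,1],[0,0,0,0,0,0,1]]]'; python3 g.py 636.4 133.9 -2.5 9.6
```

```text
clock: 48.02
tool_pos: [0.4386, 0.0017, -0.0056]
ee_rot: [0.0, 0.582, 0.813, 0.0]
wrist_force: [-1.1, -0.6, 13.0]
opening: 0.284
grip_force: 58.4
t 48.02 pos [438.6   1.7  -5.6] yaw 18.8 tilt [0.001 0.   ] F [-1.1 -0.6 13. ] open 0.284 grip 58.4 j7 0.48
clock: 48.65
tool_pos: [0.4395, 0.0019, 0.0712]
ee_rot: [0.001, 0.582, 0.813, 0.001]
wrist_force: [-0.5, 0.7, -1.5]
opening: 0.285
grip_force: 59.4
t 48.65 pos [439.5   1.9  71.2] yaw 18.8 tilt [0.004 0.001] F [-0.5  0.7 -1.5] open 0.285 grip 59.4 j7 0.43
before-turn shift xy [1.23  4.579] z 1.473 turn 2.3 after-turn xy [1.947 4.323]
```

```bash
python3 -m pendant '[[[0,0,0.8,0,0,0,1],[0,0,0.8,0,0,0,1],[0,0,0.7,0,0,0,1],[0,0,0,0.325,0.72,0,1],[0,0,0,0.325,0.72,0,1],[0,0,0,0.325,0.72,0,1],[0,0,0,0.325,0.72,0,1],[0,0,0,0.325,0.72,0,1],[0,0,0,0.325,0.72,0,1],[0,0,0,0,0,0,1],[0,0,0,0,0,0,1]]]'; python3 g.py 636.4 133.9 -2.5 9.6;  python3 -m pendant '[[[0,0,0,0,0.04,0.4,1],[0,0,0,0,0,0.4,1],[0,0,0,0,0,0.3,1],[0,0,0,0,0,0.15,1],[0,0,0,0,0,0.08,1],[0,0,0,0,0,0.02,1],[0,0,0,0,0,0,1],[0,0,0,0,0,0,1]]]'; python3 g.py 636.4 133.9 -2.5 9.6
```

```text
clock: 50.02
tool_pos: [0.6345, 0.1333, 0.0684]
ee_rot: [-0.0, 0.646, 0.764, -0.001]
wrist_force: [-0.6, -0.7, 0.2]
opening: 0.289
grip_force: 59.4
t 50.02 pos [634.5 133.3  68.4] yaw 9.6 tilt [-0.001 -0.001] F [-0.6 -0.7  0.2] open 0.289 grip 59.4 j7 0.12
before-turn shift xy [0.006 0.04 ] z 1.417 turn -0.01 after-turn xy [0.006 0.04 ]
clock: 51.02
tool_pos: [0.6373, 0.1342, 0.0017]
ee_rot: [0.0, 0.645, 0.764, 0.0]
wrist_force: [-0.2, 0.7, -0.1]
opening: 0.288
grip_force: 59.5
t 51.02 pos [637.3 134.2   1.7] yaw 9.6 tilt [0.001 0.   ] F [-0.2  0.7 -0.1] open 0.288 grip 59.5 j7 0.14
before-turn shift xy [-0.002 -0.019] z 0.085 turn -0.0 after-turn xy [-0.002 -0.019]
```

```bash
python3 -m pendant '[[[0,0,0,0,0,0.04,1],[0,0,0,0,0,0.03,1],[0,0,0,0,0,0.02,1],[0,0,0,0,0,0,1],[0,0,0,0,0,0,1]]]'; python3 g.py 636.4 133.9 -2.5 9.6
```

```text
clock: 51.65
tool_pos: [0.6371, 0.1341, -0.0025]
ee_rot: [-0.0, 0.646, 0.764, 0.0]
wrist_force: [-4.5, -0.0, 11.8]
opening: 0.288
grip_force: 61.0
t 51.65 pos [637.1 134.1  -2.5] yaw 9.6 tilt [0. 0.] F [-4.5 -0.  11.8] open 0.288 grip 61.0 j7 0.14
before-turn shift xy [-0.002 -0.015] z 0.0 turn -0.0 after-turn xy [-0.002 -0.015]
```

Release, rise well clear, and take the final look.

```bash
python3 -m pendant '[[[0,0,0,0,0,0,0.45],[0,0,0,0,0,0,0.45],[0,0,0,0,0,0,0.45],[0,0,0,0,0,-0.1,0.45],[0,0,0,0,0,-0.5,0.45],[0,0,0,0,0,-0.7,0.45],[0,0,0,0,0,-0.7,0.45],[0,0,0,0,0,-0.7,0.45],[0,0,0,0,0,-0.7,0.45],[0,0,0,0,-0.7,0,0.45],[0,0,0,0,-0.7,0,0.45],[0,0,0,0,-0.7,0,0.45],[0,0,0,0,-0.7,0,0.45],[0,0,0,0,0,0,0.45],[0,0,0,0,0,0,0.45]]]'
python3 - <<'E'
from h import *
cv2.imwrite("pics/n.png",np.hstack([cv2.resize(vision.read_camera("top")["pixels"][150:270,210:390],(400,267),interpolation=cv2.INTER_CUBIC),cv2.resize(vision.read_camera("scene")["pixels"][200:360,240:480],(400,267),interpolation=cv2.INTER_CUBIC)]))
E
```

```text
clock: 53.52
tool_pos: [0.4997, 0.111, 0.1673]
ee_rot: [0.0, 0.645, 0.764, 0.001]
wrist_force: [0.1, -0.1, -0.3]
opening: 0.551
grip_force: 0.0
```

View pics/n.png

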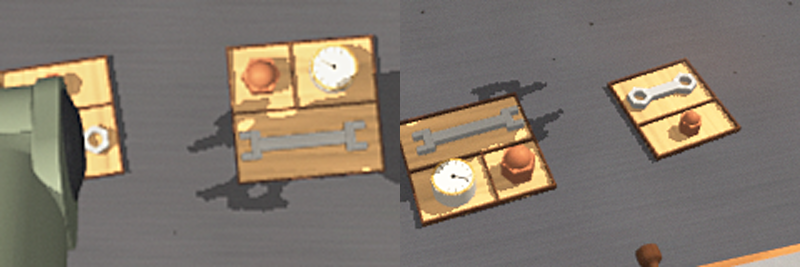

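```bash
python3 - <<'E'
from h import *
c=vision.read_camera("scene"); print(w2pix(c,[.637,.134,.003]),w2pix(c,[.637,.134,.036]))
cv2.imwrite("pics/o.png",cv2.resize(c["pixels"][235:300,370:450],(640,520),interpolation=cv2.INTER_CUBIC))
E
```

```text
(np.float64(275.627749456808), np.float64(413.3648684191315)) (np.float64(266.4872494708649), np.float64(416.0480114317668))
```

View pics/o.png

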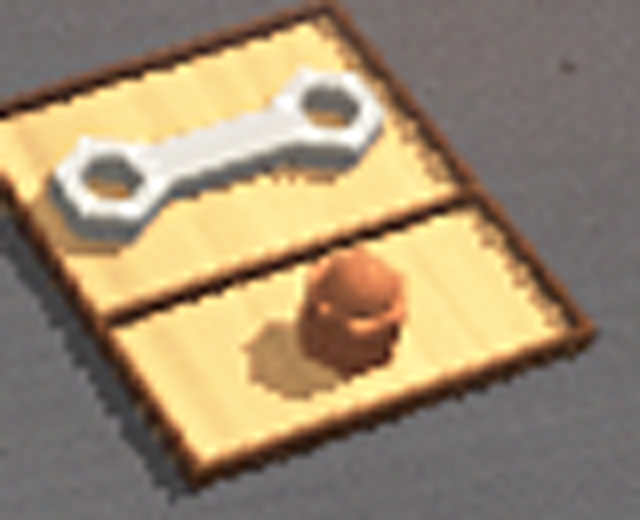

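The small cap nut stands upright, dome up, in the narrower compartment around (350, 320) in the crop, with the ring wrench flat in the wider one.

```bash
python3 -c "
from bench import ctrl; print(ctrl.job_done())"
```

```text
the job is handed in; nothing more can be done
None
```

Both kits are made up in the order asked, with each item lying flat in its compartment, gauge face up and nuts dome up, and the job was handed in at about 54 s. The mug and oil can were not approached. The first attempt at the long wrench closed on air because the fingertips sat about 20 mm higher than the stated tip offset, and finding that height pressed the tips on the wrench at about 35 N.

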